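# Seat the coin-tray cover on its hidden spindle and hold it pressed

### The arm

A 6-joint arm with a two-finger parallel gripper is mounted at the origin on the work surface. World frame = base frame: x ahead of the robot, y to its left, z up, the work surface at z = 0. Lengths are in m, angles in rad, forces in N, time in s.
With the tool pointing down it reaches from about 0.3 to 0.85 m from the base axis. Payload 5.4 kg.
Tool frame: the origin (TCP) lies midway between the tips of the shut fingers; the grasp point (between the pads) lies 19 mm behind it; z points along the fingers, y is the line along which they close (so a half turn about z gives the same grasp; the last joint's range is limited). The gripper opens to 85 mm and grips with 20 to 120 N. Pads are 22 mm wide; open, the fingers measure 114 mm over their backs; the gripper's body (76 mm by 85 mm) begins 54 mm behind the grasp point. The pads swing forward as they close: fully open they stand 13 mm farther back than shut.
Start: joints at [-1.327, 0.158, 1.597, -0, 1.386, -0.21], TCP at [0.252, -0.517, 0.231] pointing down, gripper open.
Joint ranges: [-2.91, 2.91], [-0.94, 2.29], [0.18, 2.7], [-1.29, 4.43], [0.17, 2.64], [-3, 3]. Speed limits (rad/s): [2.57, 2.57, 3.14, 3.14, 3.14, 3.14].

### API

Orientations are given as a unit quaternion [w, x, y, z].
In Python, from station import arm, eoat, imaging, order gives the robot as it stands. Calls block until the motion is done:
- arm.movep(position, orientation): joint-space move of the TCP to a pose.
- arm.servo_line(position, ori=None, feed=0.15, force_limit=None): straight line of the TCP; ori=None keeps the orientation; feed is the mean speed in m/s. With force_limit (N) it stops when the force on the tool has changed by that much, and returns True; else False.
- arm.move_j(angles): joint-space move.
- eoat.set_gripper(opening): opening from 0.0 (shut) to 1.0 (fully open); the grip force is fixed at half the most; returns when the fingers have stopped.
- arm.wait(seconds).
- arm.ik(position, orientation): joint angles nearest the present ones, or None.
- arm.sense(): the state.
- imaging.camera(name): name is "side" or "top" or "wrist"; returns a dict with "pixels" (420x560x3 uint8, blue, green, red), "depth" (420x560 float32, m along the optical axis (not along the pixel's ray), 0 where there is no reading), "fovy" (degrees; the focal length in pixels is half the picture's height over the tangent of half this angle, whatever the lens; pixels are square), "cx", "cy" (the principal point, pixels), "rvec" (rotation vector, rad) and "tvec" (3), from world to camera coordinates, as OpenCV has them. Camera axes: x right, y down, z forward; pixel columns grow to the right and rows downward; lengths in m; the calibration is good to about 2 mm. A picture is of the moment at which its call begins.
A pose or a line that the arm cannot do raises arm.MotionError and nothing moves.
- order.sign_off(): hands the job in; it is judged then, once.
The state is a dict: "time": time; "joint_positions": joint angles; "joint_velocities": joint speeds; "joint_efforts": joint torques, N m; "ee_pos": TCP position; "orientation": TCP orientation; "contact_force": force on the tool from outside, world axes, zero at the start; "moment": the same for the moment, N m; "finger_gap": opening from 0.0 (shut) to 1.0 (fully open); "finger_force": force on a finger pad.
Only numpy, scipy, OpenCV 4.12 (cv2) and the standard library are available. Lean on these libraries where they do the work, as an engineer would, in place of code of your own. Each camera call takes 0.05 s, during which the arm holds its last target. There are 200 camera calls.

### The job

Pick up the wide wooden cover by its knob and put it on the stack of coin trays on the turntable: its bore goes over the steel spindle, which the cover hides and which is rarely quite central, so slide it about on the spindle's end until it drops flat onto the trays. Then press cover and sprung stack down to the bottom and finish while still gripping the knob and holding them down; do not let go. Leave the other things on the carrom board where they are.

Things in the scene. Friction and masses are not known exactly. Their poses are not given: they have to be found in the camera images.
- cover_knob (a point): The cover: a plain brown wooden disc 116 mm across, 10 mm thick, with an upright round knob in its middle, 28 mm across, rising to 48 mm above the underside; about 150 g. Lies on the board, underside down. This point is on the knob's axis, 36 mm above the underside; z up. The wider of the two knobbed lids; yaw does not matter.
- cover: The same cover; origin at the centre of its underside, z up. A sharp-edged bore 15 mm wide opens there and runs 25 mm up into the knob; it does not show from above.
- stack_top (a point): Middle of the flat top of the stack of three round beech coin trays (124 mm across, 45 mm high, coins lying flush in the top one) on the turntable; 75 mm above the board when not pressed; z up. In its middle is a dark hole 32 mm wide where the spindle stands up.
- turntable: Low round beech turntable, 180 mm across, fixed; origin on the board under its middle. Its upright fixed steel spindle, 12 mm thick with a 1 mm bevel, ends 85 mm above the board: 10 mm above the unpressed trays. Its axis is up to 6 mm off the middle in x and in y, differently each time. The cover rides on its end until the bore is within about 2 mm of the axis.
- stack (a joint): How far the stack of trays is pressed down, m: 0 up, 0.009 at the bottom stop. A spring carries it: it does not sink under the cover's own weight; it takes about 2 N of push on the cover to start and about 11 N to reach the bottom. It rises again when let go. The spindle does not sink with it.
- lid_mid (a point): White ceramic screw lid of the canister, 72 mm across, 40 mm high with a small 24 mm knob; point half-way up. Not to be used; leave it alone. It and the cover may lie either way round.
- canister_mid (a point): Open white ceramic canister, 88 mm across, 120 mm high, at the back; point half-way up. Leave alone.
- cup0_mid (a point): Glass cup, 66 mm across, 85 mm high, on the aluminium tray at the back right; point half-way up. Leave alone.
- cup1_mid (a point): The other glass cup on the tray, same size. Leave alone.
- striker_center (a point): Purple acrylic striker, a disc 41 mm across, 8 mm thick; its centre. Leave alone.
- coin0_center (a point): Loose wooden carrom coin, 31 mm across, 8 mm thick; its centre. Leave alone.
- coin1_center (a point): Loose black carrom coin, 31 mm across, 8 mm thick; its centre. Leave alone.
Things that resemble listed ones, but are neither listed nor needed, are in the scene too. There is more than one size of the cover; the job needs the largest.

How it is judged:
By the outcome, as a careful person would: the job done as asked, in the order asked, and still so for the second after the job is handed in, while the arm keeps its last pose, push and grip.
It also fails if it takes over 64 s, if anything falls off the work surface, if the arm or the gripper's body presses on something with over 40 N, if the wrist force passes 120 N, or if a joint passes its speed limit or range.

## Working session

There is one attempt and no reset: what is moved stays moved. The work goes in short steps, each a Python script; the robot and the scene stay as the last script left them, time stands still between calls to the robot, and variables do not carry over. Pictures are saved under pics/ and viewed, at most 10 in all, crops included, and the job is handed in when it is done.

```bash
mkdir -p pics; ls; cat > h.py <<'E'
import numpy as np, cv2
from station import arm, eoat, imaging, order
def snap(name, fn=None):
    c=imaging.camera(name)
    if fn: cv2.imwrite('pics/'+fn,c['pixels'])
    d=c['depth'].astype(float); H,W=d.shape
    f=H/2/np.tan(np.radians(c['fovy'])/2)
    v,u=np.mgrid[:H,:W]
    P=np.stack([(u-c['cx'])/f*d,(v-c['cy'])/f*d,d],-1)
    R=cv2.Rodrigues(np.array(c['rvec'],float))[0]
    P=(P-np.array(c['tvec'],float).ravel())@R
    P[d<=0]=np.nan
    return c['pixels'],P
E
python3 - <<'E'
from h import *
for n in('top','side'):
    im,P=snap(n,n+'1.png'); np.save(n+'1.npy',P)
s=arm.sense(); print(s)
E
```

```text
pics
{'time': 0.1, 'joint_positions': array([-1.32710213e+00,  1.58979159e-01,  1.59810884e+00, -7.79782259e-06,
        1.38623310e+00, -2.10082074e-01]), 'joint_velocities': array([-3.47479483e-05, -1.12835388e-03, -2.14653541e-03, -1.11311649e-03,
       -4.86123757e-04,  2.56586287e-04]), 'joint_efforts': array([ 6.31109356e-05, -3.96989000e+01, -3.32337427e+01, -2.14142879e-04,
        4.18281154e-03,  7.90277795e-06]), 'ee_pos': array([ 0.25191081, -0.51626822,  0.23041797]), 'orientation': array([-8.64035988e-04,  9.74370589e-01,  2.24947122e-01, -1.83550240e-05]), 'contact_force': array([0.66639754, 0.0128986 , 0.65148758]), 'moment': array([-0.00440852,  0.0258259 ,  0.0074215 ]), 'finger_force': 0.0, 'finger_gap': 0.9994623461495742}
```

View pics/top1.png

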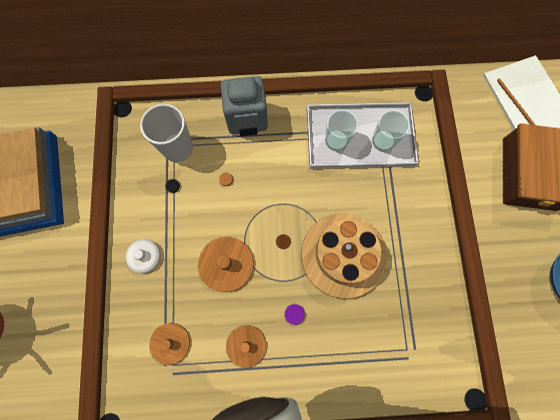

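View pics/side1.png

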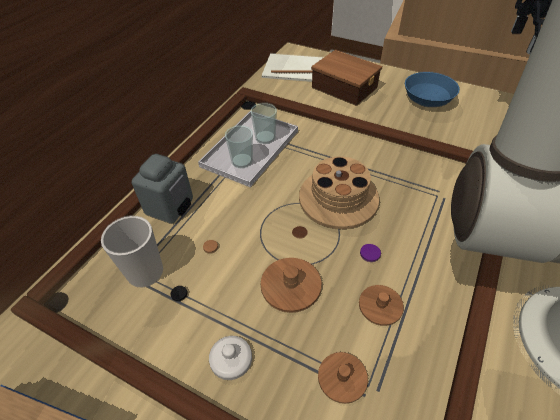

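The top view shows the large cover at about (226,264), with two smaller decoys at (170,344) and (246,347). The stack is at about (349,250) with the spindle in its hole, and the striker is at (295,314). Next I'll locate the cover, stack and spindle in the depth data.

```bash
cat > m.py <<'E'
from h import *
def circ(p):
    # min enclosing circle of xy
    q=p[:,:2].astype(np.float32); (c,r)=cv2.minEnclosingCircle(q); return np.round(c,4),round(r,4),len(q)
def near(P,xy,r,z0,z1):
    d=np.hypot(P[...,0]-xy[0],P[...,1]-xy[1]); return P[(d<r)&(P[...,2]>z0)&(P[...,2]<z1)]
E
python3 - <<'E'
from m import *
for n,kc,sc in(('top',(223,262),(349,250)),('side',(291,275),(340,185))):
    P=np.load(n+'1.npy')
    k=P[kc[1],kc[0]]; s=P[sc[1],sc[0]]
    print(n,'knob px',k,'stack px',s)
    b=near(P,k,.12,-.05,.1)
    print('board z',np.median(near(P,k,.12,-.05,.1)[:,2]), np.histogram(b[:,2],bins=np.arange(-.01,.08,.004)))
    b=near(P,s,.12,.0,.2); print('stack z',np.histogram(b[:,2],bins=np.arange(0,.13,.004)))
P=np.load('top1.npy'); print('striker',P[314,295],'coin',P[180,226],'board',P[290,265],P[330,330])
E
```

```text
top knob px [0.50008542 0.12270618 0.04751914] stack px [ 0.5050456  -0.12465786  0.07477748]
board z 8.006373261917024e-05 (array([   0, 1113, 6399,  299, 1476,  739,    5,    4,    6,    1,    4,
          6,    5,   22,  125,    2,    0,    0,    0,    0,    0,    0]), array([-0.01 , -0.006, -0.002,  0.002,  0.006,  0.01 ,  0.014,  0.018,
        0.022,  0.026,  0.03 ,  0.034,  0.038,  0.042,  0.046,  0.05 ,
        0.054,  0.058,  0.062,  0.066,  0.07 ,  0.074,  0.078]))
stack z (array([1673,   12,  369, 1965,   69,    0,    0,    3,   14,   20,   16,
          5,   20,   24,    5,    6,   18,   82, 2581,  471,   17,   15,
          0,    0,    0,    0,    0,    0,    0,    0,    0,    0]), array([0.   , 0.004, 0.008, 0.012, 0.016, 0.02 , 0.024, 0.028, 0.032,
       0.036, 0.04 , 0.044, 0.048, 0.052, 0.056, 0.06 , 0.064, 0.068,
       0.072, 0.076, 0.08 , 0.084, 0.088, 0.092, 0.096, 0.1  , 0.104,
       0.108, 0.112, 0.116, 0.12 , 0.124, 0.128]))
side knob px [0.49486924 0.13080879 0.04901776] stack px [ 0.49411317 -0.09588459  0.07596635]
board z 0.0010422115865539102 (array([  
[... 307 characters left out ...]
062,  0.066,  0.07 ,  0.074,  0.078]))
stack z (array([2499,   82,  124, 1440,  226,    0,    0,    9,   57,   69,  117,
         30,   63,   80,  105,   48,   62,   99,  940,  910,    8,   18,
          0,    0,    0,    0,    0,    0,    0,    0,    0,    0]), array([0.   , 0.004, 0.008, 0.012, 0.016, 0.02 , 0.024, 0.028, 0.032,
       0.036, 0.04 , 0.044, 0.048, 0.052, 0.056, 0.06 , 0.064, 0.068,
       0.072, 0.076, 0.08 , 0.084, 0.088, 0.092, 0.096, 0.1  , 0.104,
       0.108, 0.112, 0.116, 0.12 , 0.124, 0.128]))
striker [ 0.39085215 -0.01466823  0.00951893] coin [0.68532008 0.11679329 0.00664214] board [4.42541101e-01 4.36341979e-02 1.37182498e-04] [ 0.35493425 -0.08380925 -0.00079349]
```

```bash
python3 - <<'E'
from m import *
for n in('top','side'):
    P=np.load(n+'1.npy')
    print(n,'knob',circ(near(P,(.5,.125),.03,.044,.052)),near(P,(.5,.125),.03,.044,.052).mean(0),'disc',circ(near(P,(.5,.125),.085,.006,.014)))
    print('stack',circ(near(P,(.505,-.12),.08,.071,.079)))
    a=near(P,(.505,-.115),.03,.081,.09); print('spindle',a.mean(0),circ(a))
# wrist look above the stack
down=[0,1,0,0]
arm.movep([.46,-.115,.33],down)
im,P=snap('wrist','w1.png'); np.save('w1.npy',P)
print(arm.sense()['time'],P[210,280])
print('stack',circ(near(P,(.505,-.115),.09,.071,.079)))
a=near(P,(.505,-.115),.03,.081,.09); print('spindle',a.mean(0) if len(a) else 0,len(a) and circ(a))
E
```

```text
top knob (array([0.5022, 0.1235]), 0.0137, 146) [0.50199975 0.12326199 0.04725828] disc (array([0.5023, 0.1234]), 0.0579, 2215)
stack (array([ 0.5056, -0.1245]), 0.062, 3099)
spindle [ 0.51117646 -0.12172545  0.0841743 ] (array([ 0.5115, -0.1216]), 0.0056, 29)
side knob (array([0.4993, 0.1245]), 0.0141, 162) [0.49846059 0.12507689 0.04819606] disc (array([0.5003, 0.1245]), 0.0588, 2289)
stack (array([ 0.5028, -0.1238]), 0.0634, 1882)
spindle [ 0.50821126 -0.11937654  0.08532735] (array([ 0.5079, -0.1192]), 0.0055, 22)
1.8417 [ 0.39896779 -0.11783048  0.00061056]
stack (array([ 0.5025, -0.1244]), 0.0618, 7078)
spindle [ 0.50866776 -0.12160049  0.08469275] (array([ 0.5083, -0.1218]), 0.006, 67)
```

View pics/w1.png

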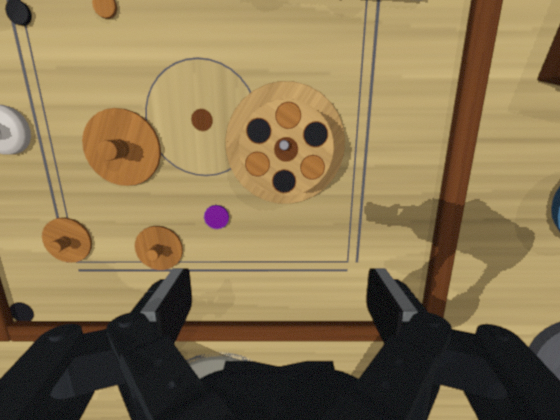

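The wrist view shows the spindle at (284,145) in the stack hole and the big cover's knob at about (118,148). All three cameras agree within 3 mm and the sizes match. Next is the grasp.

```bash
python3 - <<'E'
from m import *
down=[0,1,0,0]
arm.movep([.455,.124,.25],down)
im,P=snap('wrist')
k=near(P,(.501,.124),.03,.044,.052); print('knob',circ(k),'disc',circ(near(P,(.501,.124),.075,.006,.014)))
c=circ(k)[0]
if circ(k)[1]>.016 or np.hypot(*(c-[.501,.124]))>.005: raise SystemExit('odd')
x,y=map(float,c)
arm.movep([x,y,.12],down)
print(arm.servo_line([x,y,.018],feed=.1,force_limit=6))
eoat.set_gripper(0.0)
s=arm.sense(); print(s['ee_pos'],s['finger_gap'],s['finger_force'],s['contact_force'])
arm.servo_line([x,y,.15],feed=.1)
s=arm.sense(); print(s['time'],s['ee_pos'],s['finger_gap'],s['finger_force'],s['contact_force'])
im,P=snap('wrist','w2.png'); np.save('w2.npy',P)
print('disc z',np.histogram(near(P,(x,y),.07,.1,.2)[:,2],bins=np.arange(.1,.2,.005)))
E
```

```text
knob (array([0.4991, 0.1238]), 0.0138, 461) disc (array([0.4991, 0.1238]), 0.0581, 6254)
False
[0.49949248 0.12376043 0.01839475] 0.30529429814851655 59.21376921236515 [-0.64690389  0.10094318  3.10081106]
6.7 [0.49854697 0.12376355 0.14917182] 0.30803436536493667 59.04472075402737 [-0.2117493  -0.37606938 -1.69097868]
disc z (array([    0,     0,     0,     0,     0,     0,    55,  3599, 17431,
         172,   281,   383,   513,   579,   622,  3250,   355,   764,
         750]), array([0.1  , 0.105, 0.11 , 0.115, 0.12 , 0.125, 0.13 , 0.135, 0.14 ,
       0.145, 0.15 , 0.155, 0.16 , 0.165, 0.17 , 0.175, 0.18 , 0.185,
       0.19 , 0.195]))
```

View pics/w2.png

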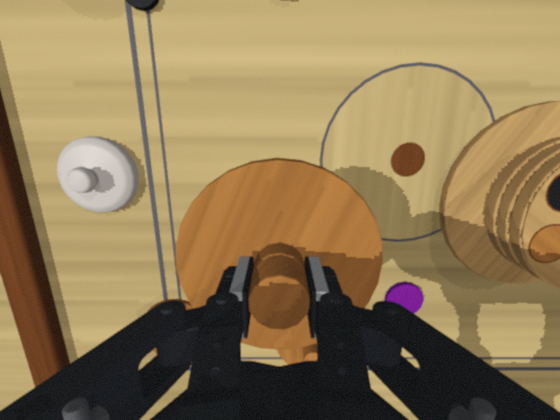

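The picture shows the cover held by the knob (about 280,295) and hanging clear. Next I'll check its tilt and centre, then carry it over.

```bash
cat > f.py <<'E'
from m import *
from scipy.optimize import least_squares
def disc(P,xy,z):
    p=near(P,xy,.07,z-.008,z+.008)
    A=np.c_[p[:,:2]-xy,np.ones(len(p))]; pl=np.linalg.lstsq(A,p[:,2],rcond=None)[0]
    h=cv2.convexHull(p[:,:2].astype(np.float32))[:,0]
    h=h[h[:,0]>xy[0]]   # far rim, unobstructed
    r=least_squares(lambda c:np.hypot(*(h-c).T)-.058,xy,loss='soft_l1',f_scale=.0005)
    return r.x,pl,np.abs(r.fun).mean()
E
python3 - <<'E'
from f import *
print(disc(np.load('w2.npy'),np.array([.499,.124]),.141))
down=[0,1,0,0]
arm.servo_line([.5,.12,.2],feed=.2)
arm.movep([.509,-.1215,.16],down)
im,P=snap('wrist')
s=arm.sense();print(s['time'],s['ee_pos'],s['contact_force'],disc(P,s['ee_pos'][:2],.151))
E
```

```text
(array([0.49813901, 0.1238296 ]), array([-0.00391878, -0.00018619,  0.14066669]), np.float64(0.00016594339216793674))
8.1667 [ 0.50903887 -0.12007496  0.15975286] [ 0.1901376   0.46229471 -0.09070358] (array([ 0.50841162, -0.12035775]), array([-0.00349314,  0.00110031,  0.15093021]), np.float64(0.00016250891066341112))
```

```bash
python3 - <<'E'
from f import *
c0=np.array([.5093,-.1215])
arm.servo_line([*c0,.112],feed=.1); arm.wait(.3)
s=arm.sense(); f0=s['contact_force'][2]; print(s['ee_pos'],s['contact_force'])
hit=arm.servo_line([*c0,.098],feed=.02,force_limit=4)
s=arm.sense(); print(s['time'],hit,s['ee_pos'],s['contact_force'],s['moment'])
E
```

```text
[ 0.50968187 -0.12170248  0.11261643] [-0.71461074 -0.82023788 -1.40102342]
9.95 False [ 0.50938276 -0.12154795  0.09807807] [-0.60004939 -0.2814462  -1.72682561] [-0.01495504  0.00663969  0.06608064]
```

No contact at 0.098, where the underside should be at about 0.080, so the bore is already over the spindle end. I'll continue down to the trays.

```bash
python3 - <<'E'
from f import *
p=arm.sense()['ee_pos']
hit=arm.servo_line([.5093,-.1215,.088],feed=.015,force_limit=3)
s=arm.sense(); print(s['time'],hit,s['ee_pos'],s['contact_force'],s['moment'])
im,P=snap('wrist'); print(disc(P,s['ee_pos'][:2],s['ee_pos'][2]-.009))
z=s['ee_pos'][2]
for k in range(12):
    z-=.001
    arm.servo_line([.5093,-.1215,z],feed=.02,force_limit=25); arm.wait(.15)
    s=arm.sense(); print(round(z,4),s['ee_pos'].round(4),s['contact_force'].round(1))
    if s['contact_force'][2]>16: break
im,P=snap('wrist'); print(disc(P,s['ee_pos'][:2],s['ee_pos'][2]-.009))
snap('side','s2.png')
E
```

```text
10.4167 True [ 0.50944234 -0.12155356  0.09195634] [ 0.23151457 -0.65947859  2.46056302] [-0.07798687 -0.11448387  0.01656736]
(array([ 0.50915047, -0.12169873]), array([-2.05367706e-03,  3.26306164e-05,  8.34493279e-02]), np.float64(0.0002435017981681079))
0.091 [ 0.5095 -0.1216  0.0911] [-0.4 -0.2  4.3]
0.09 [ 0.5094 -0.1216  0.0901] [-0.6  0.6  5.1]
0.089 [ 0.5095 -0.1216  0.0892] [-1.6  0.8  5.1]
0.088 [ 0.5095 -0.1216  0.0883] [-0.8 -0.   6.1]
0.087 [ 0.5095 -0.1216  0.0874] [-1.7  0.2  7.9]
0.086 [ 0.5095 -0.1216  0.0865] [-1.8  1.4  8.1]
0.085 [ 0.5095 -0.1216  0.0857] [-1.9  1.4  9.4]
0.084 [ 0.5095 -0.1216  0.0848] [-2.1  1.2 10.8]
0.083 [ 0.5095 -0.1216  0.0843] [-4.1  1.  13.4]
0.082 [ 0.5095 -0.1216  0.0842] [-8.1  2.7 22. ]
(array([ 0.50926887, -0.12176779]), array([-2.69088916e-03,  3.65663310e-05,  7.58458282e-02]), np.float64(0.000205338299833211))
```

View pics/s2.png

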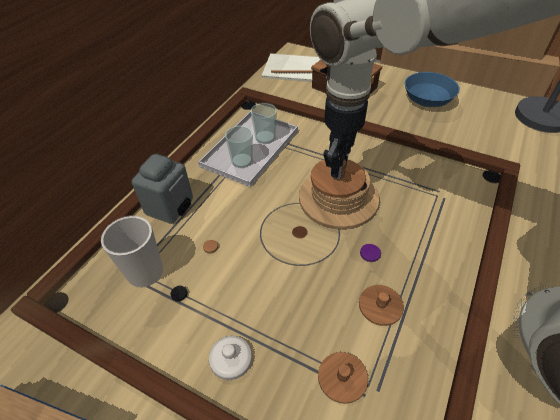

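The side view shows the cover flat on the stack at about (340,180), with the other things where they were. The push followed the spring's 2–11 N, then hit a hard stop after about 8–9 mm, so the stack is at the bottom. The arm is still gripping the knob and pushing with about 22 N, so I'm handing in.

```bash
python3 - <<'E'
from h import *
s=arm.sense(); print(s['time'],s['ee_pos'],s['contact_force'],s['finger_force'],s['finger_gap'])
if s['contact_force'][2]>14: print(order.sign_off())
E
```

```text
14.5667 [ 0.50958445 -0.12163021  0.08428345] [-8.36399745  3.23969157 21.32278551] 61.531864777207375 0.30644709321459823
the job is handed in; nothing more can be done
None
```

The cover is on the spindle and pressed with the stack to the bottom stop, the arm still gripping the knob and pushing with about 21 N; I handed the job in at 14.6 s, and no verdict came back.

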